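# Clamp a soldered case in the slide press and keep it held

### The job

The fluted metal case in the press carriage has just been soldered and must be clamped while the joint sets. Push the carriage in under the press until the spring plunger clicks into its notch, then bring the hand lever down until it is level, so that the sprung pad bears on the case, and keep it there for at least two seconds; do not drive the lever well below level, which would crush the thin case. Finish still holding the lever level, do not let go, and leave the other things on the bench where they are.

Things in the scene. Friction and masses are not known exactly. Their poses are not given: they have to be found in the camera images.
- press: Grey bench press fixed on a dark slide base (200 x 370 x 12 mm). Origin on the bench, under the ram's axis; z up; x points from its open front to the column at the back; y along the slide to the loading end. Base: x -85..115, y -115..255 mm. Column: x 62..107 mm, 56 mm wide. Head: x -40..107, y -28..28, z 165..247 mm; the square ram stands out of its top to z 285 mm.
- carriage: Aluminium carriage on the slide, moving only along the press's y. Origin: top of its plate at the nest's centre; axes as the press's. Latched, it stands at y = 0 in the press's frame (nest under the pad); starts at y 50..120 mm. Sliding takes 2 N; from y = 17 mm a spring plunger adds up to 5 N, then drops into a notch, draws it in over 3 mm and holds it against 10 N; a stop lies 2 mm beyond.
- carriage_knob (a point): Centre of the black upright round knob on the carriage's outer end, 22 mm diameter, 44 mm high, standing on the carriage plate, whose top is 34 mm above the bench (knob from 34 to 78 mm, this point at 56 mm). It is 105 mm to the press's +y from the nest's centre.
- case_top (a point): Centre of the brass disc in the fluted aluminium case (50 mm diameter, 16 mm high, 45 g) on which the pad presses: 12 mm above the case's underside, 46 mm above the bench; the rim is 4 mm higher. The case sits loose in a low steel ring (68 mm across, 7 mm high) on the carriage, with 1 to 2 mm of play.
- lever_angle (a joint): Hand lever's angle, rad: 0 = up at rest, 0.6 rad (34 deg) above level; 0.6 = level; grows as it is pressed down; stop at 0.95. A spring lifts it back to 0 when let go. At mid-grip it takes 2 to 3 N to start, about 7 N at level with the case clamped. It drives the ram down 22 mm per rad; the pad meets the case at about 0.36.
- lever: The press's hand lever: a 12 mm steel rod with the grip sleeve, 205 mm from pivot to tip. Origin on the pivot axis, the same point as lever_pivot; with the lever at rest (joint 0) its axes are parallel to the press's.
- lever_pivot (a point): Point on the lever's pivot axis, in the plane in which the lever swings: in the press's frame x 32, y -55, z 205 mm. The axis is parallel to the press's y; the lever points from here to the press's front (-x).
- lever_grip (a point): Middle of the black plastic grip sleeve on the outer end of the lever, 24 mm diameter, 85 mm long, 162.5 mm from the pivot axis. At rest it is 297 mm above the bench, at level 205 mm. The grip can be pressed from above or pinched across.
- pad: Round steel pad (30 mm diameter, 10 mm thick) on a spring under the ram. Origin at the centre of its pressing face, 54 mm above the bench with the lever up. On the case it gives way against its spring: 9 N at first touch, 3 N more per mm of ram travel, about 25 N with the lever level; over 42 N crushes the case.
- block: Bystander: white soldering block, 110 x 190 x 28 mm, with eight small cases on it. Origin at the centre of its underside.
- spool: Bystander: grey spool of solder wire, 56 mm diameter, 40 mm high. Origin at the centre of its underside.
- tub: Bystander: clear plastic tub with brass discs, 116 mm across the rim, 65 mm high. Origin at the centre of its underside.

How it is judged (in metres and radians):
On the way, in this order (a step that is already met when the one before it is completed fails the run):
1. the carriage is latched under the press by its spring plunger (within 2.5 mm of home) and at rest (y of carriage in the frame of press below 0.0025 m and linear speed of carriage below 0.01 m/s), for 0.3 s.
2. the lever is held level (within 0.12 rad) for two seconds with the pad bearing on the case (14 to 36 N) (value of joint lever_angle between 0.48 and 0.72 rad and contact force between pad and case between 14 and 36 N), for 2 s.
At the end, for the whole second after the job is handed in: The carriage is latched (within 2.5 mm of home), the case lies under the pad (centres within 6 mm), and the robot still holds the lever (touching it with over 1.5 N) level within 0.12 rad, the pad bearing on the case with 14 to 36 N (all of step 2 and y of carriage in the frame of press below 0.0025 m and horizontal distance between case_top and pad below 0.006 m and contact force between any of the fingers, the arm and lever above 1.5 N); the arm keeps its last pose, push and grip.
It fails at once if the case is crushed (pad force over 42 N, lever well below level) (contact force between pad and case above 42 N).
It fails at once if the pad is brought down on the case before the carriage is latched (contact force between pad and case above 1 N and y of carriage in the frame of press above 0.004 m).
It fails at once if a bystander is moved by more than 20 mm (distance of any of block, spool, tub from where it was at the start of the episode above 0.02 m).
It also fails if it takes over 64 s, if anything falls off the work surface, if the arm or the gripper's body presses on something with over 40 N, if the wrist force passes 120 N, or if a joint passes its speed limit or range.

### The arm

A 6-joint arm with a two-finger parallel gripper is mounted at the origin on the work surface. World frame = base frame: x ahead of the robot, y to its left, z up, the work surface at z = 0. Lengths are in m, angles in degrees, forces in N, time in s.
With the tool pointing down it reaches from about 0.35 to 0.875 m from the base axis. Payload 4.2 kg.
Tool frame: the origin (TCP) lies midway between the tips of the shut fingers; the grasp point (between the pads) lies 19 mm behind it; z points along the fingers, y is the line along which they close (so a half turn about z gives the same grasp; the last joint's range is limited). The gripper opens to 87 mm and grips with 3 to 60 N. Pads are 19 mm wide; open, the fingers measure 117 mm over their backs; the gripper's body (75 mm by 190 mm) begins 51 mm behind the grasp point.
Start: joints at [14.817, 22.042, 0.453, 0, -68.411, -14.817], TCP at [0.625, 0, 0.223] pointing down, gripper open.
Joint ranges: [-179.83, 179.83], [-69.29, 118.12], [-61.27, 80.66], [-181.25, 117.63], [-171.15, -9.14], [-177.46, 177.46]. Speed limits (degrees/s): [159.86, 159.86, 180, 180, 180, 180].

### API

Orientations are given as [roll, pitch, yaw] about the fixed x, y, z axes, in that order (R = Rz(yaw) Ry(pitch) Rx(roll)).
In Python, from workcell import env gives the robot as it stands. The module is installed in compiled form; this text tells all that it offers. Calls block until the motion is done:
- env.goto(position, orientation): joint-space move of the TCP to a pose.
- env.move_straight(position, rotation=None, rate=0.15, force_limit=None): straight line of the TCP; rotation=None keeps the orientation; rate is the mean speed in m/s. With force_limit (N) it stops when the force on the tool has changed by that much, and returns True; else False.
- env.set_joints(angles): joint-space move.
- env.gripper_to(opening, grasp_force=None): opening from 0.0 (shut) to 1.0 (fully open); grasp_force is the grip in N (None keeps the last); returns when the fingers have stopped.
- env.dwell(seconds).
- env.inverse_kinematics(position, orientation): joint angles nearest the present ones, or None.
- env.read_state(): the state.
- env.grab_frame(name): name is "scene" or "side" or "wrist"; returns a dict with "image" (480x640x3 uint8, blue, green, red), "fx", "fy", "cx", "cy" (pixels), "position" and "orientation" of the camera in the world. Camera axes: x right, y up, looking along -z (the intrinsics and any distortion apply to the point x, -y, -z); pixel columns grow to the right and rows downward; lengths in m; the calibration is good to about 2 mm. A picture is of the moment at which its call begins. There is no depth.
A pose or a line that the arm cannot do raises env.Unreachable and nothing moves.
- env.close_job(): hands the job in; it is judged then, once.
Trained networks look in a picture, given as the dict that the camera call returned (one of the last four; its "shot" number tells which), for a name from the list of things; names that differ only in an ending like _2 or _b are one class to them, and where a whole thing is asked for, a point or a joint stands for the part that bears it (a point fixed in the world has none). Each returns a list of dicts, best first, with "score" (0 to 1); they miss things now and then, are a little off and sometimes report something else, mostly with a low value. They report only what shows in the picture. A call takes as long as a camera call.
- env.search_frame(picture, thing): "xyz" ([x, y, z] in m, in world coordinates, good to about 4 mm: the middle of the surface that is visible of it).
- env.trace(picture, thing): "mask" (480x640 bool, what is visible of it).
The state is a dict: "clock": time; "joint_positions": joint angles; "qvel": joint speeds; "joint_torque": joint torques, N m; "position": TCP position; "tool_rot": TCP orientation; "force": force on the tool from outside, world axes, zero at the start; "wrist_torque": the same for the moment, N m; "opening": opening from 0.0 (shut) to 1.0 (fully open); "finger_force": force on a finger pad.
Only numpy, scipy, OpenCV 4.12 (cv2) and the standard library are available. Lean on these libraries where they do the work, as an engineer would, in place of code of your own. Each camera call takes 0.05 s, during which the arm holds its last target. There are 200 camera calls.

## Working session

There is one attempt and no reset: what is moved stays moved. The work goes in short steps, each a Python script; the robot and the scene stay as the last script left them, time stands still between calls to the robot, and variables do not carry over. Pictures are saved under pics/ and viewed, at most 10 in all, crops included, and the job is handed in when it is done.

```bash
mkdir -p pics; python3 - <<'E'
from workcell import env
import cv2,numpy as np
ims=[]
for n in("scene","side"):
    f=env.grab_frame(n); cv2.imwrite(f"pics/{n}0.png",f["image"])
    print(n,f["position"],f["orientation"],f["fx"],f["cx"],f["cy"],[k for k in f])
    for t in("press","carriage","carriage_knob","case_top","lever","lever_grip","pad","block","spool","tub"):
        try:
            for r in env.search_frame(f,t)[:2]: print(t,np.round(r["xyz"],3),round(r["score"],2))
        except Exception as e: print(t,e)
s=env.read_state();print(s["clock"],s["force"],s["tool_rot"])
E
```

```text
scene [ 1.12078961 -0.06628149  1.50624529] [2.51747295e+01 1.53675703e-02 8.60113587e+01] 588.6203353484648 312.9737184847695 245.0105503784384 ['image', 'fx', 'fy', 'cx', 'cy', 'position', 'orientation', 'shot']
press [ 0.641 -0.051  0.011] 0.73
carriage_knob [0.608 0.106 0.03 ] 0.94
lever [ 0.516 -0.113  0.269] 0.68
lever_grip [ 0.519 -0.11   0.272] 0.74
block [ 0.455 -0.43   0.028] 0.77
spool [0.386 0.37  0.039] 0.82
tub [ 0.636 -0.406  0.034] 0.56
side [ 0.09021575 -0.62245547  0.96615835] [ 43.92886668  -0.42140047 -33.95261459] 497.4094095618186 319.94044502948014 234.94769364286967 ['image', 'fx', 'fy', 'cx', 'cy', 'position', 'orientation', 'shot']
press [ 0.576 -0.084  0.021] 0.61
carriage [0.578 0.083 0.034] 0.86
carriage [ 0.576 -0.08   0.02 ] 0.54
carriage_knob [0.578 0.079 0.033] 0.95
carriage_knob [0.588 0.04  0.045] 0.18
case_top [0.588 0.037 0.043] 0.66
case_top [ 0.651 -0.405  0.035] 0.6
lever [ 0.5   -0.112  0.281] 0.79
lever_grip [ 0.505 -0.113  0.277] 0.74
lever_grip [ 0.65  -0.406  0.037] 0.15
pad [ 0.577 -0.062  0.062] 0.64
block [ 0.441 -0.419  0.035] 0.63
spool [0.37  0.364 0.037] 0.66
tub [ 0.649 -0.408  0.035] 0.55
tub [0.372 0.361 0.038] 0.39
1.1 [0.12838547 0.41138472 0.75843758] [-1.79999059e+02  2.43033677e-05 -8.99988435e+01]
```

View pics/scene0.png

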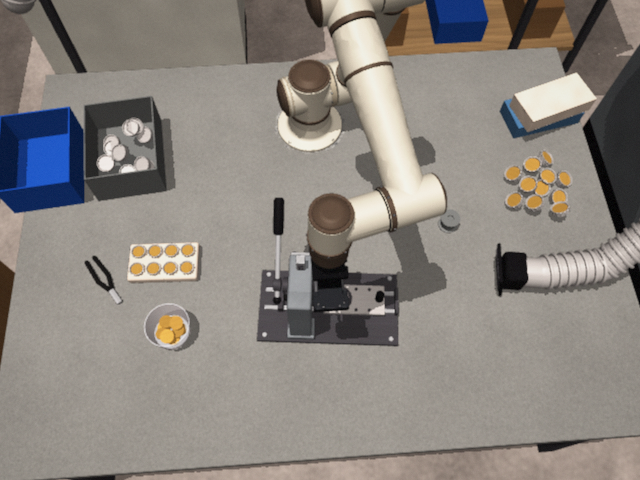

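View pics/side0.png

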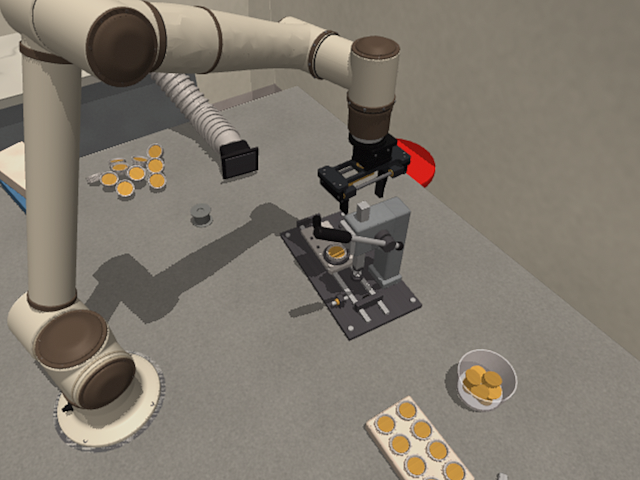

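The arm stands over a press whose front faces the robot. In the scene view the base corners are at about (262,270), (396,272), (398,345) and (258,342). I'll move the arm off and refine the pose.

```bash
python3 - <<'E'
from workcell import env
import cv2,numpy as np
env.move_straight([0.6,0.25,0.3],rate=0.25)
f=env.grab_frame("scene"); c=f["image"][250:360,240:420]; cv2.imwrite("pics/s1.png",cv2.resize(c,None,fx=4.4,fy=4.4,interpolation=cv2.INTER_CUBIC))
np.save("cam.npy",{k:v for k,v in f.items()},allow_pickle=True)
for t in("carriage","carriage_knob","case_top","lever_grip","pad"):
    for r in env.search_frame(f,t)[:1]: print(t,np.round(r["xyz"],3),round(r["score"],2))
m=env.trace(f,"press")
g=env.search_frame(f,"press")
if m:
    print(cv2.boxPoints(cv2.minAreaRect(cv2.findNonZero(m[0]["mask"].astype(np.uint8)))))
print(env.read_state()["position"],env.read_state()["tool_rot"])
E
```

```text
carriage [0.604 0.095 0.033] 0.88
carriage_knob [0.609 0.089 0.032] 0.76
case_top [0.592 0.037 0.047] 0.63
lever_grip [ 0.519 -0.109  0.273] 0.61
pad [ 0.518 -0.114  0.268] 0.21
[[256.21646 341.23712]
 [262.75876 197.30722]
 [403.4227  203.70105]
 [396.8804  347.63095]]
[0.60011036 0.24954251 0.29997816] [ 1.79997079e+02 -1.39435652e-03 -9.00377660e+01]
```

View pics/s1.png

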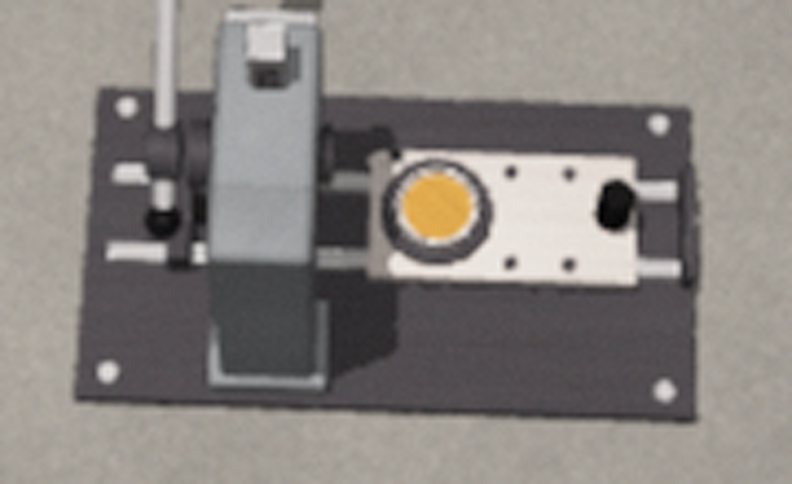

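The crop shows the base corners at (100,90), (690,107), (697,420) and (75,402). The disc is at (437,207) and the knob top at about (610,206). Next I fit the pose.

```bash
cat > h.py <<'E'
import numpy as np,cv2
from scipy.spatial.transform import Rotation as R
f=np.load("cam.npy",allow_pickle=True).item()
def ray(u,v,z):
    d=R.from_euler("xyz",f["orientation"],degrees=True).apply([(u-f["cx"])/f["fx"],-(v-f["cy"])/f["fy"],-1])
    p=f["position"]; return p+d*(z-p[2])/d[2]
def zm(x,y,z): return ray(240+(x+.5)/4.4-.5,250+(y+.5)/4.4-.5,z)
E
python3 - <<'E'
from h import *
P=np.array([zm(*c,.012)[:2] for c in[(100,90),(690,107),(697,420),(75,402)]])
Q=np.array([[-.085,-.115],[-.085,.255],[.115,.255],[.115,-.115]])
Pc,Qc=P-P.mean(0),Q-Q.mean(0)
a=np.arctan2((Qc[:,0]*Pc[:,1]-Qc[:,1]*Pc[:,0]).sum(),(Qc*Pc).sum())
M=np.array([[np.cos(a),-np.sin(a)],[np.sin(a),np.cos(a)]]); t=P.mean(0)-M@Q.mean(0)
print(P,np.degrees(a),t,(Q@M.T+t-P)*1e3)
for n,c,z in(("case",(437,207),.046),("knobtop",(610,206),.078),("ramtop",(267,42),.285)):
    p=zm(*c,z); print(n,p,"press",M.T@(p[:2]-t))
print("lever grip rest/level",M@[-.102,-.055]+t,M@[-.1305,-.055]+t)
E
```

```text
[[ 0.48638342 -0.16202758]
 [ 0.52347229  0.20432707]
 [ 0.72198818  0.18256288]
 [ 0.68550998 -0.18341095]] -5.840099457437724 [ 0.58229364 -0.05774754] [[-0.35014858 -1.47410799]
 [ 0.2094302   0.25084468]
 [ 0.65548308  1.66451715]
 [-0.5147647  -0.44125384]]
case [0.59070815 0.03878927 0.046     ] press [-0.00145204  0.09689196]
knobtop [0.60875864 0.13754911 0.078     ] press [0.00645571 0.19697589]
ramtop [ 0.58149173 -0.05781626  0.285     ] press [-0.00079076 -0.00014996]
lever grip rest/level [ 0.47522666 -0.10208331] [ 0.44687458 -0.09918337]
```

```bash
cat >> h.py <<'E'
A=np.radians(-5.84); M=np.array([[np.cos(A),-np.sin(A)],[np.sin(A),np.cos(A)]]); T=np.array([.5823,-.0577])
def w(x,y,z): return list(M@[x,y]+T)+[z]
def pr(p): return M.T@(np.array(p[:2])-T)
E
python3 - <<'E'
from workcell import env
from h import *
env.gripper_to(0.0,20)
env.goto(w(0,.255,.15),[180,0,-95.84])
env.move_straight(w(0,.255,.050),rate=.15)
r=env.move_straight(w(0,.145,.050),rate=.06,force_limit=15)
print(r,pr(env.read_state()["position"]),env.read_state()["force"])
r=env.move_straight(w(0,.108,.050),rate=.03,force_limit=16)
s=env.read_state();print(r,pr(s["position"]),s["force"],s["clock"])
f=env.grab_frame("scene"); cv2.imwrite("pics/s2.png",cv2.resize(f["image"][250:360,240:420],None,fx=4.4,fy=4.4,interpolation=cv2.INTER_CUBIC))
E
```

```text
False [-1.15916106e-04  1.44977740e-01] [-1.02238879  0.25993262  0.27725279]
True [-3.28518826e-05  1.23243631e-01] [-0.24861302  4.94882477  1.69192559] 8.5333
```

View pics/s2.png

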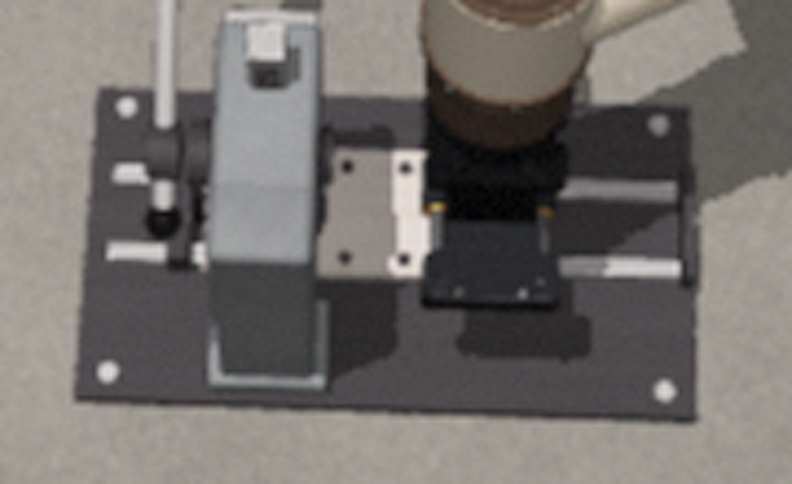

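The carriage is in, with the plate holes moved from (511,172) to (347,166). I'll back off and measure the carriage against the home position.

```bash
python3 - <<'E'
from workcell import env
from h import *
env.move_straight(w(0,.15,.050),rate=.1)
env.move_straight(w(0,.25,.30),rate=.25)
f2=env.grab_frame("scene"); im=cv2.resize(f2["image"][250:360,240:420],None,fx=4.4,fy=4.4,interpolation=cv2.INTER_CUBIC); cv2.imwrite("pics/s3.png",im)
old=cv2.imread("pics/s1.png")
for (x0,x1,y0,y1) in [(495,650,155,280),(500,585,155,280)]:
    tp=old[y0:y1,x0:x1]; sr=im[y0-25:y1+15,x0-220:x1-100]
    r=cv2.matchTemplate(sr,tp,cv2.TM_CCOEFF_NORMED); _,v,_,l=cv2.minMaxLoc(r)
    nx,ny=l[0]+x0-220,l[1]+y0-25
    print(v,nx-x0,ny-y0,(pr(zm(x0+70,210,.034))-pr(zm(nx+70,210+ny-y0,.034))))
print(pr(zm(437,207,.046)))
for r in env.search_frame(f2,"carriage_knob")[:1]: print(pr(r["xyz"]),r)
s=env.read_state();print(s["clock"],s["joint_positions"])
for yaw in(-95.84,-5.84,84.16,174.16):
    print(yaw,env.inverse_kinematics(w(-.125,-.055,.35),[180,0,yaw]),env.inverse_kinematics(w(-.13,-.055,.205),[180,0,yaw]))
E
```

```text
0.7630243897438049 -163 -6 [0.00067523 0.0982952 ]
0.39359697699546814 -163 -6 [0.00067533 0.09829194]
[-0.00145335  0.09684402]
[0.00584613 0.0725715 ] {'xyz': [0.5955, 0.0139, 0.0329], 'score': 0.76}
10.325 [ 31.83372117  21.07783583   9.8269587   -0.22919917 -78.84233679
 -37.73742449]
-95.84 [  7.75194886   1.88774831  -7.49029548   0.         -80.62195621
 -13.59194886] [  7.90862818   6.49553954 -23.42790277   0.         -60.07655769
 -13.74862818]
-5.84 [ 7.75194886e+00  1.88774831e+00 -7.49029548e+00  2.54444375e-14
 -8.06219562e+01  7.64080511e+01] [ 7.90862818e+00  6.49553954e+00 -2.34279028e+01  2.54444375e-14
 -6.00765577e+01  7.62513718e+01]
84.16 [  7.75194886   1.88774831  -7.49029548   0.         -80.62195621
 166.40805114] [  7.90862818   6.49553954 -23.42790277   0.         -60.07655769
 166.25137182]
174.16 [ 7.75194886e+00  1.88774831e+00 -7.49029548e+00 -2.54444375e-14
 -8.06219562e+01 -1.03591949e+02] [ 7.90862818e+00  6.49553954e+00 -2.34279028e+01 -2.54444375e-14
 -6.00765577e+01 -1.03748628e+02]
```

View pics/s3.png

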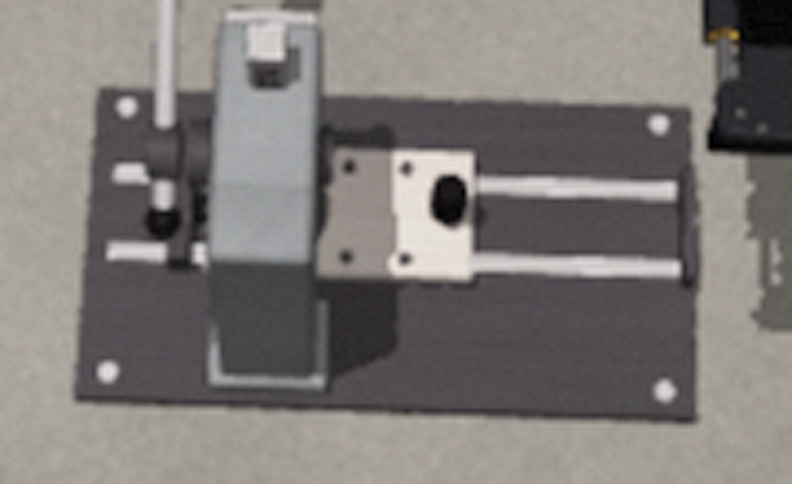

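The plate moved 98 mm against the 97 mm needed, and the push hit the stop, so the carriage is latched. Next is the lever, pressed from above with shut fingers along its arc.

```bash
python3 - <<'E'
from workcell import env
from h import *
def top(th,dz=0,r=.160):
    p=.6-th; return w(.032-r*np.cos(p)+.012*np.sin(p),-.055,.205+r*np.sin(p)+.012*np.cos(p)+dz)
o=[180,0,-5.84]
env.move_straight(w(0,.2,.42),rate=.25)
env.goto(top(0,.10),o)
f0=np.array(env.read_state()["force"])
env.move_straight(top(0,.03),rate=.1)
r=env.move_straight(top(0,-.01),rate=.04,force_limit=1.5)
print(r,env.read_state()["position"],env.read_state()["force"]-f0)
for th in(.1,.2,.3,.36,.42,.48,.54,.58):
    r=env.move_straight(top(th),rate=.05,force_limit=14)
    s=env.read_state();print(th,r,np.round(pr(s["position"]),4),round(s["position"][2],4),np.round(s["force"]-f0,1))
    if r: break
env.dwell(.5)
f=env.grab_frame("side"); s=env.read_state();print(s["clock"],np.round(s["force"]-f0,1))
cv2.imwrite("pics/d1.png",cv2.resize(f["image"][130:350,240:460],None,fx=2.7,fy=2.7,interpolation=cv2.INTER_CUBIC))
E
```

```text
True [ 0.48344134 -0.10296907  0.30688859] [1.30206561 0.32817931 2.98854416]
0.1 False [-0.1029 -0.0551] 0.2923 [0.2 0.8 4.5]
0.2 False [-0.1106 -0.0549] 0.2782 [1.2 0.7 2.2]
0.3 False [-0.1175 -0.0549] 0.2636 [0.9 1.3 3.3]
0.36 False [-0.1203 -0.0549] 0.255 [0.6 1.7 4.7]
0.42 False [-0.1229 -0.0549] 0.2459 [0.8 2.3 5.1]
0.48 False [-0.1249 -0.0549] 0.2367 [2.  1.6 5.5]
0.54 False [-0.1263 -0.0549] 0.2274 [1.6 2.3 6.5]
0.58 False [-0.127  -0.0549] 0.2211 [1.5 1.8 7.5]
17.8583 [1.4 1.3 6.4]
```

View pics/d1.png

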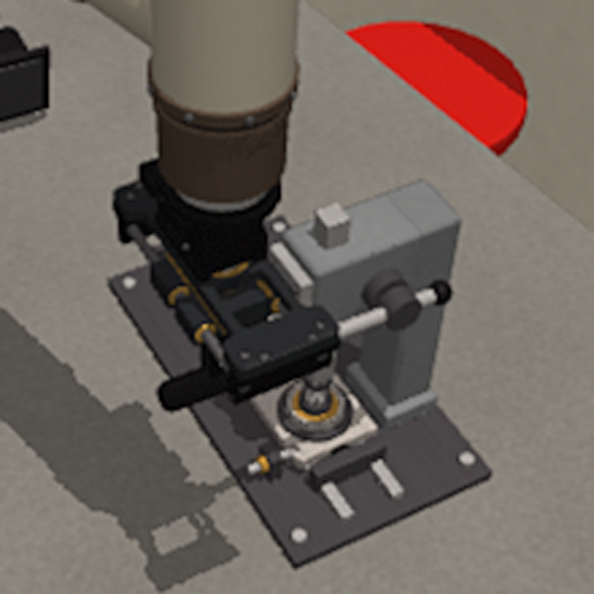

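The view shows the lever about level. The pad bears centrally on the brass disc at (317,405), and the 6.4–7.5 N on the lever matches "level with the case clamped". I'll hold and then hand in.

```bash
python3 - <<'E'
from workcell import env
env.dwell(3.5)
s=env.read_state();print(s["clock"],s["position"],s["force"])
print(env.close_job())
E
```

```text
21.3583 [ 0.45034346 -0.09941562  0.22131402] [1.72669054 1.91254958 5.85971845]
the job is handed in; nothing more can be done
None
```

The job is handed in at 21.4 s: the carriage was pushed in until it hit the stop, and the lever was held about level for over 3.5 s with the pad on the case, and I did not let go; no verdict came back.

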